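# Find and release the latched key

## Robot

A 6-joint arm with a two-finger parallel gripper is mounted at the origin on a cart in front of the work surface, level with it; the furniture and walls round the work are solid. World frame = base frame: x ahead of the robot, y to its left, z up, the work surface at z = 0. Lengths are in m, angles in rad, forces in N, time in s.
With the tool pointing down it reaches from about 0.3 to 0.775 m from the base axis. Payload 14.6 kg.
Tool frame: the origin (TCP) lies on the centre line of the jaws, within the pads' length; the fingertips stand 19 mm ahead of it and the grasp point (between the pads) is the TCP; z points along the fingers, x is the direction in which the jaws open and shut, and the axes are right-handed (so a half turn about z gives the same grasp; the last joint's range is limited). The gripper opens to 94 mm and grips with 3 to 60 N. Pads are 16 mm wide; open, the fingers measure 119 mm over their backs; the gripper's body (75 mm by 177 mm) begins 78 mm behind the grasp point.
Start: joints at [1.214, 0.3, 1.521, -0, 1.321, -0.067], TCP at [0.157, 0.527, 0.186] pointing down, gripper open.
Joint ranges: [-3.03, 3.03], [-0.79, 2.21], [0.23, 2.52], [-1.04, 4.18], [0, 3.07], [-2.55, 2.55]. Speed limits (rad/s): [2.22, 2.22, 2.57, 3.14, 3.14, 3.14].

## Interface

Orientations are given as [roll, pitch, yaw] about the fixed x, y, z axes, in that order (R = Rz(yaw) Ry(pitch) Rx(roll)).
In Python, from station import ctrl, imaging gives the robot as it stands.
- The arm moves only by the shell command python3 -m handwheel 'ROWS' [OPENING] [FORCE]. ROWS is JSON, a list that holds one entry, the list of rows, each a list of 4 numbers: the shift along the tool's x, y, z in m, then the turn about the tool's z in rad. A call has 1 to 10 rows; each row shifts and turns the pose as measured when the row begins, along the tool's axes as they then stand; what a row does not reach is not made up. A row lasts 1/10 s, in which the tool goes at most 50 mm and 8.59 degrees, less where a joint would pass 70% of its speed; a pose out of reach is approached as far as the arm can. A call is refused whole if a number of a shift passes 0.05 or a number of a turn 0.15, either way. A call with a gripper value outside its range is refused whole. OPENING is the finger opening in m, from 0 to 0.094, set as the call begins (- or left out, the last holds). The fingers move at their own pace and stop on an object; FORCE is the grip in N (left out, the last holds). Time passes only in rows, so rows that do not move let the fingers close. It gives the time, the measured TCP pose, the force and the opening at its end, in the units of the state.
- ctrl.get_obs(): the state, without advancing time (a new reading comes with each control period).
- imaging.camera(name): name is "scene" or "top" or "wrist"; returns the picture (400x640x3 uint8, red, green, blue); there is no depth.
- imaging.camera_model(name): a dict with "camera_matrix" (3x3 intrinsics, pixels), "position" and "attitude" of the camera in the world. Camera axes: x right, y up, looking along -z (the intrinsics and any distortion apply to the point x, -y, -z); pixel columns grow to the right and rows downward; lengths in m; the calibration is good to about 2 mm. A picture is of the moment at which its call begins: read the wrist's pose just before it. camera_model takes no time and is no camera call; for the wrist camera it gives the pose at the moment of the call.
- ctrl.hand_in(): hands the job in, once; it reports no verdict.
The state is a dict: "time_s": time; "qpos": joint angles; "joint_vel": joint speeds; "tau": joint torques, N m; "ee_pos": TCP position; "eef_rot": TCP orientation; "force": force on the tool from outside, world axes, zero at the start; "moment": the same for the moment, N m; "grip_width": finger opening in m.
Only numpy, scipy, OpenCV 4.12 (cv2) and the standard library are available. Lean on these libraries where they do the work, as an engineer would, in place of code of your own. Each camera call takes 0.05 s, during which the arm holds its last target. There are 200 camera calls.

## Task

One of the four identical keys on the control box is latched slightly down. With a fingertip tap all four lightly, one at a time from left to right, to feel which one it is, without pushing any free key far down; then press the latched key right down and let go, so that it springs up and all four stand level. Only touch and press: do not lift or shove the loose things round the box, and leave the robot clear of everything.

Things in the scene. Friction and masses are not known exactly. Their poses are not given: they have to be found in the camera images.
- key_box: grey steel control box, 110 x 250 x 70 mm high, bolted to the bench, with a row of four black square keys on its flat lid. Origin at the centre of its underside on the bench; x across the box away from the robot, y along the key row to the robot's left, z up. Lid at z = 70 mm. It turns up to 0.25 rad about z.
- key_1: key 1, leftmost (+y end): square cap 28 x 28 mm, on the box's x = 0 line at y = 75 mm (keys 50 mm apart, 22 mm gaps). Origin at the centre of the cap's underside, axes as the box's; its flat top is 18 mm above the origin and stands 88 mm above the bench when the key is up, about 84 mm when it is latched. The four look identical.
- key_2: key 2, second from the left: square cap 28 x 28 mm, on the box's x = 0 line at y = 25 mm (keys 50 mm apart, 22 mm gaps). Origin at the centre of the cap's underside, axes as the box's; its flat top is 18 mm above the origin and stands 88 mm above the bench when the key is up, about 84 mm when it is latched. The four look identical.
- key_3: key 3, third from the left: square cap 28 x 28 mm, on the box's x = 0 line at y = -25 mm (keys 50 mm apart, 22 mm gaps). Origin at the centre of the cap's underside, axes as the box's; its flat top is 18 mm above the origin and stands 88 mm above the bench when the key is up, about 84 mm when it is latched. The four look identical.
- key_4: key 4, rightmost (-y end): square cap 28 x 28 mm, on the box's x = 0 line at y = -75 mm (keys 50 mm apart, 22 mm gaps). Origin at the centre of the cap's underside, axes as the box's; its flat top is 18 mm above the origin and stands 88 mm above the bench when the key is up, about 84 mm when it is latched. The four look identical.
- travel_1 (a joint): how far key 1 is pushed down, m: 0 up, 0.010 stop; sprung upward, 3 N to start moving and 0.6 N more per mm (9 N at the stop). A free key stands at 0 and springs back. The one latched key (any of the four) rests at about 0.004; it starts to move at about 5.4 N, its latch lets go when it passes about 0.007 (7.2 N), and it springs up to 0 when the finger leaves. Nothing latches again.
- travel_2 (a joint): how far key 2 is pushed down; as travel_1 in every way.
- travel_3 (a joint): how far key 3 is pushed down; as travel_1 in every way.
- travel_4 (a joint): how far key 4 is pushed down; as travel_1 in every way.
- brass_fitting: loose brass hose fitting, 23 x 50 x 31 mm, lying on the bench left of the box; a bystander. Origin under its centre.
- keyless_chuck: loose steel drill chuck, 43 mm across, 50 mm high, standing behind the right half of the box; a bystander. Origin under its centre.
- spinner_handle: loose bright tool handle, 31 x 104 x 32 mm, lying behind the left half of the box; a bystander. Origin under its centre.

How it is judged:
On the way, in this order (a step that is already met when the one before it is completed fails the run):
1. key 1 (leftmost (+y end)) is tapped with the fingers (contact force between the fingers and key_1 above 0.5 N).
2. key 2 (second from the left) is tapped with the fingers (contact force between the fingers and key_2 above 0.5 N).
3. key 3 (third from the left) is tapped with the fingers (contact force between the fingers and key_3 above 0.5 N).
4. key 4 (rightmost (-y end)) is tapped with the fingers (contact force between the fingers and key_4 above 0.5 N).
5. the latched key is released: all four keys are up, within 1.5 mm (value of joint each of travel_1, travel_2, travel_3, travel_4 below 0.0015 m), for 0.2 s.
At the end, for the whole second after the job is handed in: All four keys are up (pushed down less than 1.5 mm), the latched one having been released, and the three loose things are at rest within 20 mm of where they were (all of step 5 and distance of each of brass_fitting, keyless_chuck, spinner_handle from where it was at the start of the episode below 0.02 m and linear speed of each of brass_fitting, keyless_chuck, spinner_handle below 0.02 m/s); the robot touches nothing.
It fails at once if a free key is pushed down more than 7 mm while the latched key is still down ((value of joint travel_1 above 0.007 m and value of joint any of travel_2, travel_3, travel_4 above 0.003 m) or (value of joint travel_2 above 0.007 m and value of joint any of travel_1, travel_3, travel_4 above 0.003 m) or (value of joint travel_3 above 0.007 m and value of joint any of travel_1, travel_2, travel_4 above 0.003 m) or (value of joint travel_4 above 0.007 m and value of joint any of travel_1, travel_2, travel_3 above 0.003 m)).
It fails at once if the brass fitting is lifted or shoved more than 20 mm (distance of brass_fitting from where it was at the start of the episode above 0.02 m).
It fails at once if the keyless chuck is lifted or shoved more than 20 mm (distance of keyless_chuck from where it was at the start of the episode above 0.02 m).
It fails at once if the spinner handle is lifted or shoved more than 20 mm (distance of spinner_handle from where it was at the start of the episode above 0.02 m).
It also fails if it takes over 45 s, if anything falls off the work surface, if the arm or the gripper's body presses on something with over 40 N, if the wrist force passes 120 N, or if a joint passes its speed limit or range.

## Working session

There is one attempt and no reset: what is moved stays moved. The work goes in short steps, Python scripts to look and compute and a shell command to move; the robot and the scene stay as the last step left them, time stands still between calls to the robot, and variables do not carry over. Pictures are saved under pics/ and viewed, about 8 in all and at most 12, crops included, and the job is handed in when it is done.

```bash
ls; mkdir -p pics
python3 - <<'E'
from station import ctrl, imaging
import cv2
print(ctrl.get_obs())
for n in("top","scene"):
    m=imaging.camera_model(n);print(n,m)
    cv2.imwrite(f"pics/{n}0.png",imaging.camera(n)[:,:,::-1])
E
```

```text
pics
{'time_s': 0.0, 'qpos': array([ 1.21442915e+00,  3.00480913e-01,  1.52158828e+00,  5.71243801e-05,
        1.32070118e+00, -6.65999674e-02]), 'joint_vel': array([ 0.00056474,  0.00062453, -0.00206644,  0.00062682, -0.00076447,
       -0.00200574]), 'tau': array([-1.77297781e-03, -5.31808054e+01, -3.52733409e+01,  7.07428926e-02,
        2.44711968e-02, -6.75681531e-05]), 'ee_pos': array([0.15703752, 0.52680349, 0.18537792]), 'eef_rot': array([-3.14145907e+00,  1.17143178e-03,  1.28101502e+00]), 'force': array([ 0.49075503, -0.29104846,  0.05954124]), 'moment': array([-0.01342865,  0.05511376,  0.00468249]), 'grip_width': 0.09363320428411062}
top {'camera_matrix': array([[415.61114559,   0.        , 317.98869135],
       [  0.        , 415.61114559, 197.25366436],
       [  0.        ,   0.        ,   1.        ]]), 'position': array([0.42601026, 0.04281124, 0.93636241]), 'attitude': array([ 0.13369951,  0.00404106, -1.59694957])}
scene {'camera_matrix': array([[440.44947182,   0.        , 320.13807565],
       [  0.        , 440.44947182, 200.34360245],
       [  0.        ,   0.        ,   1.        ]]), 'position': array([-0.03090667, -0.22735819,  0.65811477]), 'attitude': array([ 0.84225546, -0.0134119 , -1.09333045])}
```

View pics/top0.png

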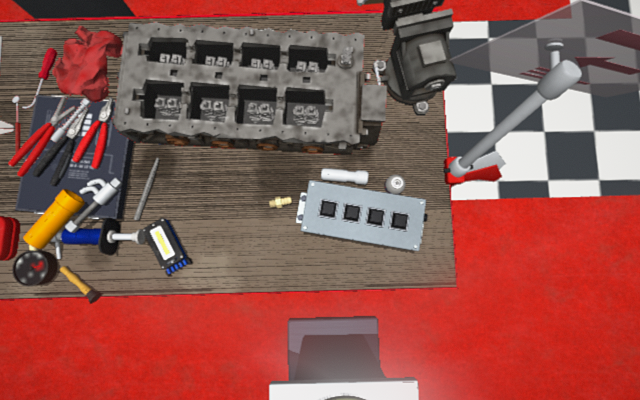

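View pics/scene0.png

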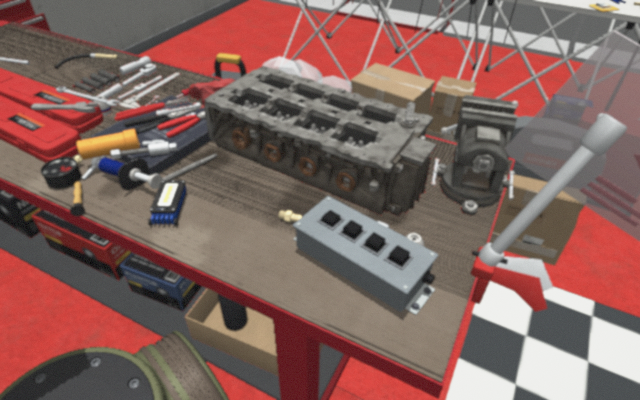

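The top view shows the box centred near (363,214). Its four black keys sit at about (328,209), (352,213), (376,216) and (400,221). The fitting is at (281,202), the handle at (345,176) and the chuck at (395,184). In the scene view the keys are at about (332,218), (352,229), (375,241) and (399,255).

```bash
cat > h.py <<'E'
import numpy as np, cv2
from scipy.spatial.transform import Rotation as R
from station import ctrl, imaging
def ray(m,uv):
    K=m["camera_matrix"];d=np.array([(uv[0]-K[0,2])/K[0,0],-(uv[1]-K[1,2])/K[1,1],-1])
    return m["position"],R.from_euler("xyz",m["attitude"]).apply(d)
def plane(m,uv,z):
    p,d=ray(m,uv);return p+d*(z-p[2])/d[2]
def blobs(img,roi,th,amin=60,amax=600):
    x0,y0,x1,y1=roi
    g=cv2.cvtColor(img,cv2.COLOR_RGB2GRAY)[y0:y1,x0:x1]
    n,l,s,c=cv2.connectedComponentsWithStats((g<th).astype(np.uint8))
    return sorted([(c[i][0]+x0,c[i][1]+y0,s[i][4]) for i in range(1,n) if amin<s[i][4]<amax])
def cross(m1,a,m2,b):
    p,d=ray(m1,a);q,e=ray(m2,b)
    t=np.linalg.lstsq(np.c_[d,-e],q-p,rcond=None)[0]
    A=p+d*t[0];B=q+e*t[1];return (A+B)/2,np.linalg.norm(A-B)
E
python3 - <<'E'
from h import *
np.set_printoptions(precision=4,suppress=True)
P={}
for n,roi in(("top",(312,190,420,238)),("scene",(315,200,420,275))):
    im=cv2.imread(f"pics/{n}0.png")[:,:,::-1];m=imaging.camera_model(n)
    b=blobs(im,roi,60);P[n]=(m,b)
    for k in b: print(n,np.round(k,1),plane(m,k,.08))
for a,b in zip(P["top"][1],P["scene"][1]): print(*cross(P["top"][0],a,P["scene"][0],b))
for n,uv in(("fit",(281,202)),("handle",(345,176)),("chuck",(395,184))): print(n,plane(P["top"][0],uv,.03))
im=cv2.imread("pics/top0.png")[150:260,260:440]; cv2.imwrite("pics/c1.png",cv2.resize(im,None,fx=4,fy=4,interpolation=cv2.INTER_CUBIC))
E
```

```text
top [327.8 208.7 109. ] [0.5167 0.0236 0.08  ]
top [351. 213. 109.] [ 0.5067 -0.0241  0.08  ]
top [374.6 216.8 115. ] [ 0.4975 -0.0725  0.08  ]
top [399.1 220.5 170. ] [ 0.4884 -0.1227  0.08  ]
scene [330.6 218.4 165. ] [0.512  0.0226 0.08  ]
scene [352.1 229.7 202. ] [ 0.5039 -0.0256  0.08  ]
scene [374.9 242.4 218. ] [ 0.4942 -0.0745  0.08  ]
scene [385.6 205.6 566. ] [ 0.5949 -0.0562  0.08  ]
scene [399.  255.9 235. ] [ 0.4844 -0.1233  0.08  ]
[0.5169 0.0241 0.0752] 0.001400726683824972
[ 0.507  -0.0244  0.0767] 1.1630287780795485e-05
[ 0.4979 -0.0732  0.0758] 0.0002997583517829367
[ 0.4773 -0.0949  0.1925] 0.013105387549239943
fit [0.5396 0.1248 0.03  ]
handle [ 0.5939 -0.0178  0.03  ]
chuck [ 0.573  -0.1275  0.03  ]
```

View pics/c1.png

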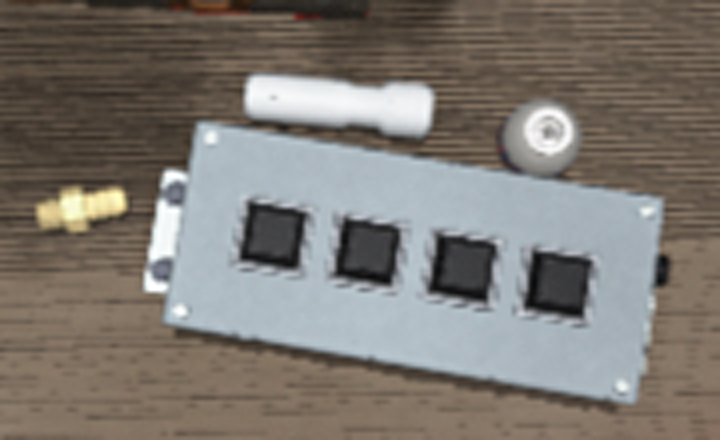

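Keys measured: key 1 at (0.516, 0.024) and key 4 at (0.488, -0.123). The spacing is 49.7 mm, the height is about right, and the box yaw is about -0.19. I'll close the fingers and turn the jaws across the row.

```bash
python3 -m handwheel '[[[0,0,0,0.147],[0,0,0,0.147],[0,0,0,0.147],[0,0,0,0.147],[0,0,0,0.147],[0,0,0,0.147],[0,0,0,0.147],[0,0,0,0.147],[0,0,0,0.147],[0,0,0,0.147]]]' 0 10
cat >> h.py <<'E'
YAW=-0.191
K=[np.array([.502,-.0495])+s*np.array([-np.sin(YAW),np.cos(YAW)]) for s in(.075,.025,-.025,-.075)]
def go(k,z):
    o=ctrl.get_obs();r=R.from_euler("xyz",o["eef_rot"])
    print("shift mm",np.round(1e3*r.inv().apply(np.r_[K[k-1],z]-o["ee_pos"]),1),"turn",round(float(o["eef_rot"][2]-YAW),3),"pos",o["ee_pos"].round(4),"F",o["force"].round(2),"tilt",o["eef_rot"].round(3),"t",o["time_s"])
E
python3 -c "
from h import *
go(1,.15)"
```

```text
time_s: 1.1
ee_pos: [0.1564, 0.5251, 0.1818]
eef_rot: [3.133, 0.001, -0.22]
force: [1.4, -0.7, -0.0]
grip_width: 0.0175
shift mm [460.3 410.3  34.7] turn -0.029 pos [0.1564 0.5251 0.1818] F [ 1.44 -0.71 -0.05] tilt [ 3.133e+00  1.000e-03 -2.200e-01] t 1.1
```

```bash
python3 -m handwheel '[[[0.03,0.027,0,0],[0.03,0.027,0,0],[0.03,0.027,0,0],[0.03,0.027,0,0],[0.03,0.027,0,0],[0.03,0.027,0,0],[0.03,0.027,0,0],[0.03,0.027,0,0],[0.03,0.027,0,0],[0.03,0.027,0,0]]]'
python3 -c "
from h import *
go(1,.15)"
```

```text
time_s: 2.1
ee_pos: [0.3924, 0.1838, 0.1814]
eef_rot: [3.129, 0.003, -0.221]
force: [0.3, 2.0, -0.0]
grip_width: -0.0
shift mm [155.9 128.2  32.5] turn -0.03 pos [0.3924 0.1838 0.1814] F [ 0.28  1.97 -0.03] tilt [ 3.129e+00  3.000e-03 -2.210e-01] t 2.1
```

```bash
python3 -m handwheel '[[[0.03,0.025,0.004,-0.02],[0.03,0.025,0.004,-0.02],[0.03,0.025,0.004,0],[0.03,0.025,0.004,0],[0.03,0.025,0.004,0],[0.01,0.008,0.004,0],[0,0,0,0],[0,0,0,0]]]'
python3 -c "
from h import *
go(1,.125)"
```

```text
time_s: 2.9
ee_pos: [0.5282, 0.0115, 0.1557]
eef_rot: [3.129, 0.007, -0.185]
force: [-0.6, 0.0, 0.0]
grip_width: 0.0003
shift mm [-13.9 -10.6  30.7] turn 0.006 pos [0.5282 0.0115 0.1557] F [-0.64  0.03  0.02] tilt [ 3.129  0.007 -0.185] t 2.9
```

```bash
python3 -m handwheel '[[[-0.007,-0.005,0.013,0],[-0.007,-0.005,0.012,0],[0,0,0.006,0],[0,0,0,0],[0,0,0,0]]]'
python3 -c "
from h import *
go(1,.107)
a=imaging.camera('scene')[150:300,250:450,::-1];b=imaging.camera('wrist')[:,:,::-1]
cv2.imwrite('pics/a1.png',np.vstack([cv2.resize(a,(400,300)),cv2.resize(b,(400,250))]))"
```

```text
time_s: 3.4
ee_pos: [0.5138, 0.0282, 0.1248]
eef_rot: [3.13, 0.005, -0.18]
force: [-0.2, 0.2, -0.5]
grip_width: 0.0007
shift mm [ 3.2  3.4 17.8] turn 0.011 pos [0.5138 0.0282 0.1248] F [-0.23  0.22 -0.54] tilt [ 3.13   0.005 -0.18 ] t 3.4
```

View pics/a1.png

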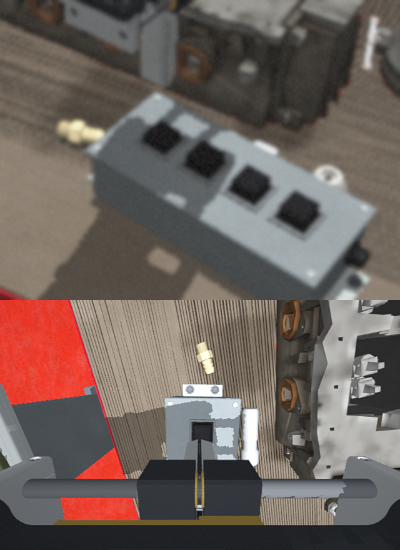

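The robot is not drawn in the scene view, only its shadow on the box. In the wrist view the fingertips line up with the key row, with key 1 at (202,430). I'll correct by 3 mm and go down in small steps.

```bash
python3 -m handwheel '[[[0.003,0.003,0.006,0],[0,0,0.005,0],[0,0,0,0],[0,0,0,0]]]'
python3 -c "
from h import *
go(1,.107)"
```

```text
time_s: 3.9
ee_pos: [0.517, 0.0235, 0.1133]
eef_rot: [3.13, 0.004, -0.181]
force: [0.2, -0.4, -0.6]
grip_width: 0.0007
shift mm [-0.8 -0.5  6.3] turn 0.01 pos [0.517  0.0235 0.1133] F [ 0.17 -0.4  -0.6 ] tilt [ 3.13   0.004 -0.181] t 3.9
```

```bash
python3 -m handwheel '[[[0,0,0.004,0],[0,0,0,0],[0,0,0,0]]]'; python3 -m handwheel '[[[0,0,0.001,0],[0,0,0,0]]]';python3 -m handwheel '[[[0,0,0.001,0],[0,0,0,0]]]'
```

```text
time_s: 4.2
ee_pos: [0.517, 0.0234, 0.109]
eef_rot: [3.13, 0.004, -0.181]
force: [0.1, 0.9, 0.7]
grip_width: 0.0006
time_s: 4.4
ee_pos: [0.5171, 0.0234, 0.1081]
eef_rot: [3.13, 0.004, -0.181]
force: [0.3, 0.3, -0.1]
grip_width: 0.0005
time_s: 4.6
ee_pos: [0.5171, 0.0235, 0.1071]
eef_rot: [3.13, 0.004, -0.181]
force: [0.4, 0.2, 0.8]
grip_width: 0.0002
```

```bash
for i in 1 2; do python3 -m handwheel '[[[0,0,0.001,0],[0,0,0,0]]]' | grep -E "ee_pos|force";done
```

```text
ee_pos: [0.5171, 0.0235, 0.106]
force: [1.2, 0.3, -0.4]
ee_pos: [0.5171, 0.0235, 0.1049]
force: [0.5, -0.3, 0.2]
```

```bash
python3 -m handwheel '[[[0,0,0.001,0],[0,0,0,0]]]' | grep -E "ee_pos|force"; python3 -m handwheel '[[[0,0,0.001,0],[0,0,0,0]]]' | grep -E "ee_pos|force"
```

```text
ee_pos: [0.5171, 0.0234, 0.1038]
force: [0.6, -0.4, -0.4]
ee_pos: [0.5171, 0.0234, 0.1027]
force: [-0.5, -0.4, 0.2]
```

```bash
python3 -m handwheel '[[[0,0,0.001,0],[0,0,0,0]]]' | grep -E "ee_pos|force"
```

```text
ee_pos: [0.5171, 0.0234, 0.1016]
force: [0.3, 0.8, 0.9]
```

```bash
python3 -c "
from h import *
print(np.mean([(imaging.camera('wrist'),ctrl.get_obs()['force'])[1] for _ in range(6)],0)); go(1,.1)"
```

```text
[ 0.20859241 -0.13496465 -0.09637208]
shift mm [-1.  -0.6  1.8] turn 0.01 pos [0.5172 0.0234 0.1018] F [ 0.39 -0.47 -0.93] tilt [ 3.13e+00  3.00e-03 -1.81e-01] t 5.9
```

```bash
python3 -c "
from h import *
a=imaging.camera('top')[150:260,260:440,::-1];b=imaging.camera('wrist')[200:400,200:440,::-1]
m=imaging.camera_model('wrist');print(m)
cv2.imwrite('pics/a2.png',np.vstack([cv2.resize(a,(540,275)),cv2.resize(b,(540,320))]))"
```

```text
{'camera_matrix': array([[285.06428411,   0.        , 318.78486243],
       [  0.        , 285.06428411, 200.53664267],
       [  0.        ,   0.        ,   1.        ]]), 'position': array([0.53210691, 0.09292631, 0.29970748]), 'attitude': array([-0.2512046 ,  0.00401868, -0.17864959])}
```

View pics/a2.png

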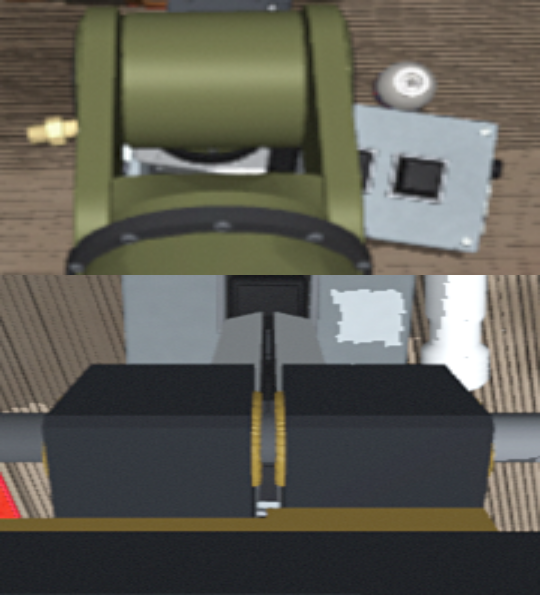

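```bash
python3 -c "
from h import *
m=imaging.camera_model('wrist');r=R.from_euler('xyz',m['attitude'])
def pr(p):
    c=r.inv().apply(p-m['position']);k=m['camera_matrix'];return (k[0,0]*c[0]/-c[2]+k[0,2]).round(1),(k[1,1]*c[1]/c[2]+k[1,2]).round(1)
o=ctrl.get_obs();p=o['ee_pos']
for d in(.015,.019,.023):print('tip',d,pr(p-[0,0,d]), 'far side',pr(np.r_[p[:2]+.008*np.array([.19,.98]),p[2]-d]))
Y=np.array([.19,.98]);X=np.array([.98,-.19])
for h in(.084,.088):
  for a in(-.014,.014):print('key',h,pr(np.r_[K[0]+.014*Y+a*X,h]),pr(np.r_[K[0]-.014*Y+a*X,h]))
b=imaging.camera('wrist')[190:240,290:350,::-1];cv2.imwrite('pics/a3.png',cv2.resize(b,None,fx=12,fy=12,interpolation=cv2.INTER_CUBIC))
go(1,.1)"
```

```text
tip 0.015 (np.float64(316.9), np.float64(220.8)) far side (np.float64(317.0), np.float64(211.0))
tip 0.019 (np.float64(316.9), np.float64(219.2)) far side (np.float64(317.0), np.float64(209.6))
tip 0.023 (np.float64(317.0), np.float64(217.7)) far side (np.float64(317.1), np.float64(208.2))
key 0.084 (np.float64(297.9), np.float64(201.8)) (np.float64(298.1), np.float64(235.3))
key 0.084 (np.float64(333.7), np.float64(202.2)) (np.float64(332.8), np.float64(235.7))
key 0.088 (np.float64(297.5), np.float64(203.1)) (np.float64(297.7), np.float64(237.1))
key 0.088 (np.float64(333.9), np.float64(203.6)) (np.float64(333.0), np.float64(237.6))
shift mm [-1.  -0.5  1.8] turn 0.01 pos [0.5171 0.0234 0.1018] F [-0.02  0.63 -0.8 ] tilt [ 3.13e+00  3.00e-03 -1.81e-01] t 6.05
```

View pics/a3.png

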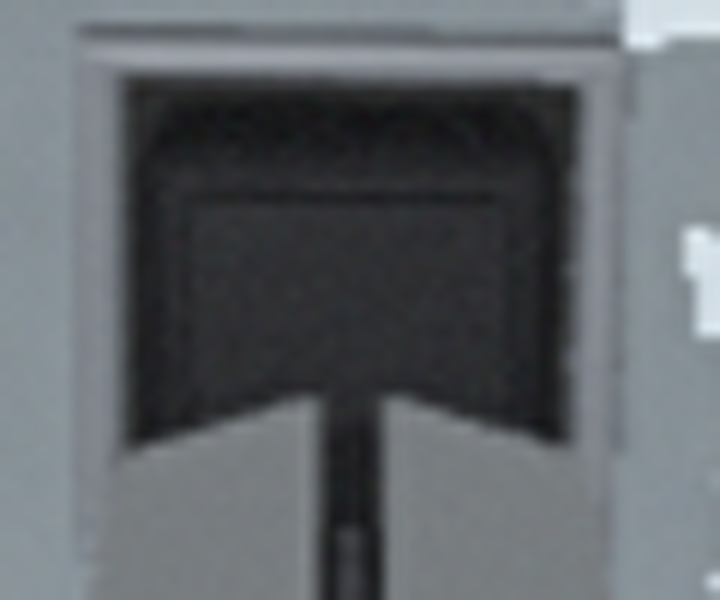

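No contact force yet. The fingertips are centred over the key but still appear to be above it. I'll keep going down in 1 mm steps and watch the force.

```bash
python3 -m handwheel '[[[0,0,0.001,0],[0,0,0,0]]]' | grep -E "ee_pos|force"
```

```text
ee_pos: [0.5172, 0.0234, 0.1008]
force: [0.0, -0.2, 0.2]
```

```bash
python3 -m handwheel '[[[0,0,0.001,0],[0,0,0,0]]]' | grep -E "ee_pos|force"
```

```text
ee_pos: [0.5171, 0.0234, 0.0996]
force: [0.0, -0.6, -0.6]
```

```bash
python3 -m handwheel '[[[0,0,0.001,0],[0,0,0,0]]]' | grep -E "ee_pos|force"
```

```text
ee_pos: [0.5171, 0.0234, 0.0985]
force: [0.4, -0.1, 1.1]
```

```bash
cat >> h.py <<'E'
def avg(n=6):
    L=[]
    for i in range(n):
        im=imaging.camera('wrist');o=ctrl.get_obs();L.append(np.r_[o['force'],o['moment'],o['tau'][1:3]])
    print('avg',np.mean(L,0).round(2),'z',o['ee_pos'][2].round(5),'t',o['time_s']);return im
E
python3 -c "
from h import *
b=avg()[190:240,290:350,::-1];cv2.imwrite('pics/a4.png',cv2.resize(b,None,fx=10,fy=10,interpolation=cv2.INTER_CUBIC))"
```

```text
avg [  0.26  -0.19  -0.2   -0.07   0.06  -0.   -51.12 -31.9 ] z 0.09866 t 6.95
```

View pics/a4.png

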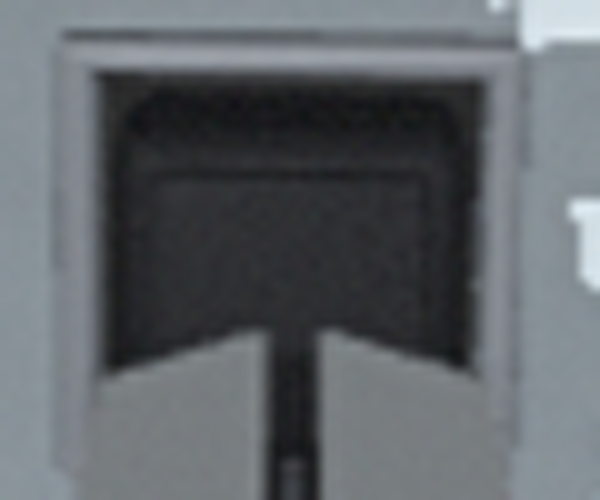

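Averaged force is still zero and the key looks unchanged, so there is no contact yet. The visible tips, at about (319,223) in the full image, fit a tip that reaches less than 19 mm when the fingers are closed. I'll keep feeling downward.

```bash
python3 -m handwheel '[[[0,0,0.001,0],[0,0,0,0]]]' | grep -E "ee_pos|force"; python3 -c "
from h import *
avg(3)"
```

```text
ee_pos: [0.5172, 0.0234, 0.0976]
force: [0.3, -0.2, -0.3]
avg [-3.200e-01  3.000e-01  3.000e-01 -7.000e-02  6.000e-02 -1.000e-02
 -5.114e+01 -3.184e+01] z 0.09778 t 7.3
```

```bash
python3 -m handwheel '[[[0,0,0.001,0],[0,0,0,0]]]' | grep -E "ee_pos|force"; python3 -c "
from h import *
avg(3)"
```

```text
ee_pos: [0.5173, 0.0233, 0.0967]
force: [-0.0, 0.4, 0.5]
avg [  0.17   0.45   0.47  -0.08   0.07  -0.   -51.16 -31.8 ] z 0.09683 t 7.65
```

```bash
python3 -m handwheel '[[[0,0,0.001,0],[0,0,0,0]]]' | grep -E "ee_pos|force"; python3 -c "
from h import *
avg(3)"
```

```text
ee_pos: [0.5173, 0.0233, 0.0958]
force: [0.3, -0.1, 0.3]
avg [ 2.500e-01 -3.200e-01  3.100e-01 -6.000e-02  8.000e-02  3.000e-02
 -5.119e+01 -3.177e+01] z 0.09592 t 8.0
```

```bash
python3 -m handwheel '[[[0,0,0.001,0],[0,0,0,0]]]' | grep -E "ee_pos|force"; python3 -m handwheel '[[[0,0,0,0]]]' | grep force
```

```text
ee_pos: [0.5174, 0.0233, 0.0949]
force: [0.6, -0.4, -0.2]
force: [0.2, -0.1, 0.7]
```

```bash
python3 -m handwheel '[[[0,0,0.001,0],[0,0,0,0]]]' | grep -E "ee_pos|force"; python3 -m handwheel '[[[0,0,0,0]]]' | grep force
```

```text
ee_pos: [0.5174, 0.0233, 0.0937]
force: [0.0, 0.2, -0.6]
force: [-0.2, 0.4, -0.1]
```

```bash
python3 -m handwheel '[[[0,0,0.001,0],[0,0,0,0]]]' | grep -E "ee_pos|force"; python3 -m handwheel '[[[0,0,0,0]]]' | grep force
```

```text
ee_pos: [0.5174, 0.0233, 0.0927]
force: [0.5, -0.0, -0.3]
force: [0.3, -0.4, -0.2]
```

```bash
python3 -c "
from h import *
a=imaging.camera('scene')[:,:,::-1];b=imaging.camera('wrist')[190:240,280:360,::-1]
cv2.imwrite('pics/a5.png',np.vstack([cv2.resize(a,(560,350)),cv2.resize(b,(560,240),interpolation=cv2.INTER_CUBIC)[:240]]))
go(1,.1)"
```

```text
shift mm [-1.3 -0.5 -7.4] turn 0.01 pos [0.5174 0.0233 0.0926] F [-0.43 -0.    0.11] tilt [ 3.13e+00  3.00e-03 -1.81e-01] t 9.0
```

View pics/a5.png

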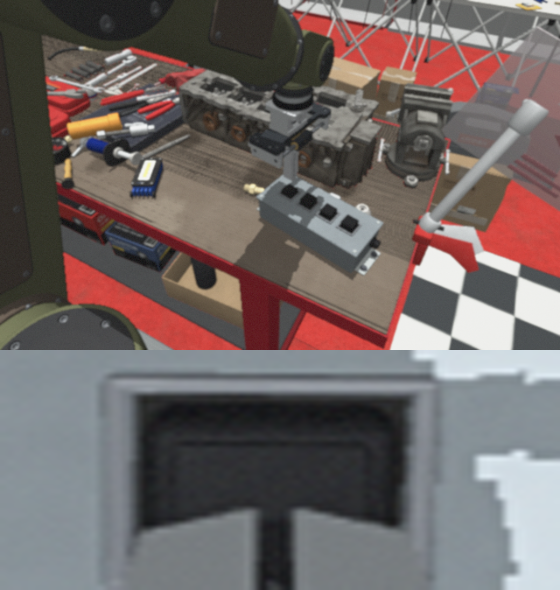

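The scene view shows the fingertips at about (331,203), still above key 1 at (332,218). I'll measure how far above.

```bash
python3 -c "
from h import *
def pr(m,p):
    r=R.from_euler('xyz',m['attitude']);c=r.inv().apply(p-m['position']);k=m['camera_matrix'];return (k[0,0]*c[0]/-c[2]+k[0,2]).round(1),(k[1,1]*c[1]/c[2]+k[1,2]).round(1)
m=imaging.camera_model('scene');p=ctrl.get_obs()['ee_pos']
for d in(0,.019,-.02):print(d,pr(m,p-[0,0,d]))
a=imaging.camera('scene')[150:240,290:390,::-1]
cv2.imwrite('pics/a6.png',cv2.resize(a,None,fx=6,fy=6,interpolation=cv2.INTER_CUBIC))
"
```

```text
0 (np.float64(331.7), np.float64(211.7))
0.019 (np.float64(331.4), np.float64(219.0))
-0.02 (np.float64(332.1), np.float64(203.8))
```

View pics/a6.png

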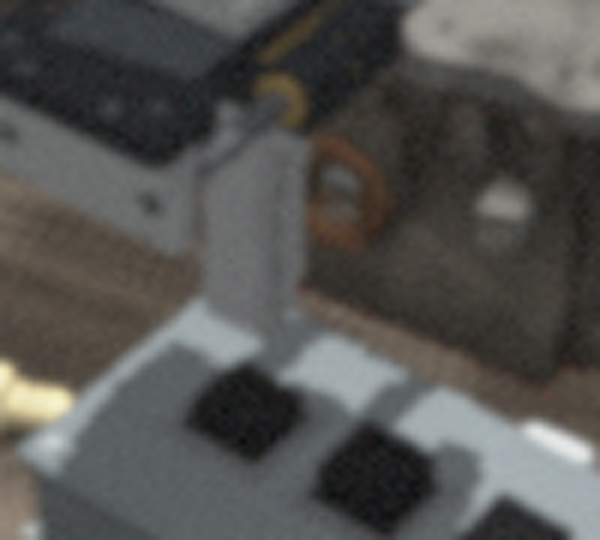

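```bash
python3 -c "
from h import *
s=imaging.camera_model('scene');w=imaging.camera_model('wrist');o=ctrl.get_obs();print(o['ee_pos'])
for uv in((335,206.5),(333,206),(337,207)):
  for wv in((319,223.3),(319,225)):print(uv,wv,*cross(s,uv,w,wv))
print('pos z',w['position']-o['ee_pos'])
"
```

```text
[0.517405   0.02330308 0.09266889]
(335, 206.5) (319, 223.3) [0.5226984  0.02432987 0.09945167] 0.009294334218421497
(335, 206.5) (319, 225) [0.52228851 0.02369818 0.10018141] 0.008445474557096593
(333, 206) (319, 223.3) [0.5218669  0.02634561 0.10110922] 0.005929627604701979
(333, 206) (319, 225) [0.52145834 0.02571957 0.10184364] 0.005093803098927214
(337, 207) (319, 223.3) [0.52351987 0.02230714 0.09781165] 0.012666632680516881
(337, 207) (319, 225) [0.5231088  0.02166982 0.09853636] 0.011804718767931998
pos z [0.01476706 0.06952505 0.19790483]
```

Triangulated, the tips are really at z≈0.100, about 10 mm above the key and within a few mm laterally. The closed tips reach much less far ahead of the TCP than the stated 19 mm, so I'll keep going down by feel.

```bash
python3 -m handwheel '[[[-0.001,0,0.003,0],[0,0,0,0],[0,0,0,0]]]' | grep -E "ee_pos|force"; python3 -m handwheel '[[[0,0,0.002,0],[0,0,0,0],[0,0,0,0]]]' | grep -E "ee_pos|force"
```

```text
ee_pos: [0.5163, 0.0234, 0.0894]
force: [0.0, -0.7, 0.1]
ee_pos: [0.5162, 0.0235, 0.0871]
force: [0.2, -0.7, 1.2]
```

```bash
python3 -m handwheel '[[[0,0,0.0015,0],[0,0,0,0]]]' | grep -E "ee_pos|force"; python3 -m handwheel '[[[0,0,0,0]]]' | grep force
```

```text
ee_pos: [0.5163, 0.0234, 0.0856]
force: [-0.6, 0.1, 0.3]
force: [0.7, -1.0, 0.5]
```

```bash
python3 -m handwheel '[[[0,0,0.0015,0],[0,0,0,0]]]' | grep -E "ee_pos|force"; python3 -m handwheel '[[[0,0,0,0]]]' | grep force
```

```text
ee_pos: [0.5163, 0.0234, 0.0839]
force: [0.1, 0.0, -0.2]
force: [-0.8, 0.4, 0.3]
```

```bash
python3 -m handwheel '[[[0,0,0.001,0],[0,0,0,0]]]' | grep -E "ee_pos|force"; python3 -m handwheel '[[[0,0,0,0]]]' | grep force
```

```text
ee_pos: [0.5163, 0.0234, 0.0829]
force: [0.7, 0.5, 0.0]
force: [0.1, 0.6, 0.5]
```

```bash
python3 -m handwheel '[[[0,0,0.001,0],[0,0,0,0]]]' | grep -E "ee_pos|force"; python3 -m handwheel '[[[0,0,0,0]]]' | grep force
```

```text
ee_pos: [0.5163, 0.0234, 0.0818]
force: [-0.6, -0.0, -0.4]
force: [-0.2, -0.1, 0.3]
```

```bash
python3 -m handwheel '[[[0,0,0.001,0],[0,0,0,0]]]' | grep -E "ee_pos|force"; python3 -m handwheel '[[[0,0,0,0]]]' | grep force
```

```text
ee_pos: [0.5163, 0.0234, 0.0807]
force: [0.6, -0.7, 0.4]
force: [0.1, 0.2, 0.4]
```

```bash
python3 -m handwheel '[[[0,0,0.001,0],[0,0,0,0]]]' | grep -E "ee_pos|force"; python3 -m handwheel '[[[0,0,0,0]]]' | grep force
```

```text
ee_pos: [0.5163, 0.0234, 0.0796]
force: [-0.1, -0.8, 0.6]
force: [-0.5, 0.5, 0.4]
```

```bash
python3 -c "
from h import *
a=imaging.camera('scene')[165:240,290:390,::-1];b=imaging.camera('wrist')[150:300,220:420,::-1]
cv2.imwrite('pics/a7.png',np.vstack([cv2.resize(a,(400,300),interpolation=cv2.INTER_CUBIC),cv2.resize(b,(400,300),interpolation=cv2.INTER_CUBIC)]))
go(1,.08)"
```

```text
shift mm [-0.2 -0.7 -0.4] turn 0.01 pos [0.5163 0.0234 0.0796] F [-0.05  1.25 -0.09] tilt [ 3.13e+00  2.00e-03 -1.81e-01] t 11.55
```

View pics/a7.png

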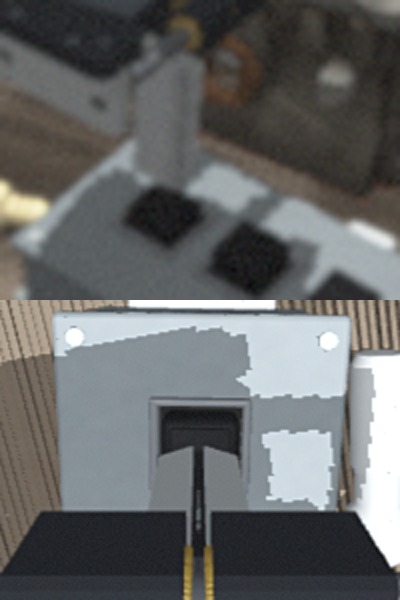

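The scene and wrist views agree: the tips are still roughly 5–10 mm above the key top, so the closed fingers sit about 15 mm behind the TCP. The key is undisturbed. I'll continue down.

```bash
python3 -m handwheel '[[[0,0,0.002,0],[0,0,0,0],[0,0,0,0]]]' | grep -E "ee_pos|force"
```

```text
ee_pos: [0.5163, 0.0233, 0.0774]
force: [-1.0, 0.1, 0.7]
```

```bash
python3 -m handwheel '[[[0,0,0.0015,0],[0,0,0,0],[0,0,0,0]]]' | grep -E "ee_pos|force"
```

```text
ee_pos: [0.5162, 0.0233, 0.0758]
force: [0.2, -1.1, 0.4]
```

```bash
python3 -m handwheel '[[[0,0,0.001,0],[0,0,0,0]]]' | grep -E "ee_pos|force"; python3 -m handwheel '[[[0,0,0,0]]]' | grep force
```

```text
ee_pos: [0.5162, 0.0233, 0.0747]
force: [-0.6, 0.3, 0.3]
force: [-0.4, -0.7, -0.0]
```

```bash
python3 -m handwheel '[[[0,0,0.001,0],[0,0,0,0]]]' | grep -E "ee_pos|force"; python3 -m handwheel '[[[0,0,0,0]]]' | grep force
```

```text
ee_pos: [0.5163, 0.0233, 0.0736]
force: [-0.4, -1.3, -0.7]
force: [0.3, -0.1, -0.5]
```

```bash
python3 -m handwheel '[[[0,0,0.001,0],[0,0,0,0]]]' | grep -E "ee_pos|force"; python3 -m handwheel '[[[0,0,0,0]]]' | grep force
```

```text
ee_pos: [0.5163, 0.0233, 0.0725]
force: [-0.5, 0.5, 0.5]
force: [-0.2, 0.5, -0.4]
```

```bash
python3 -m handwheel '[[[0,0,0.001,0],[0,0,0,0]]]' | grep -E "ee_pos|force"; python3 -m handwheel '[[[0,0,0,0]]]' | grep force
```

```text
ee_pos: [0.5162, 0.0233, 0.0714]
force: [0.2, 0.7, -0.8]
force: [-0.7, -0.6, 0.0]
```

```bash
python3 -m handwheel '[[[0,0,0.001,0],[0,0,0,0]]]' | grep -E "ee_pos|force"; python3 -m handwheel '[[[0,0,0,0]]]' | grep force
```

```text
ee_pos: [0.5162, 0.0233, 0.0703]
force: [0.1, -0.6, 0.7]
force: [0.5, 0.2, -0.1]
```

```bash
python3 -m handwheel '[[[0,0,0.001,0],[0,0,0,0]]]' | grep -E "ee_pos|force"; python3 -m handwheel '[[[0,0,0,0]]]' | grep force
```

```text
ee_pos: [0.5162, 0.0233, 0.0692]
force: [-0.7, -0.3, 0.0]
force: [1.0, -0.1, 0.5]
```

```bash
python3 -m handwheel '[[[0,0,0.001,0],[0,0,0,0]]]' | grep -E "ee_pos|force"; python3 -m handwheel '[[[0,0,0,0]]]' | grep force
```

```text
ee_pos: [0.5162, 0.0233, 0.0682]
force: [-0.0, -0.2, 0.5]
force: [-0.5, 0.8, 0.1]
```

```bash
python3 -m handwheel '[[[0,0,0.001,0],[0,0,0,0]]]' | grep -E "ee_pos|force"; python3 -m handwheel '[[[0,0,0,0]]]' | grep -E "time|force"
python3 -c "
from h import *
a=imaging.camera('scene')[165:240,290:390,::-1];b=imaging.camera('wrist')[150:300,220:420,::-1]
cv2.imwrite('pics/a8.png',np.vstack([cv2.resize(a,(400,300),interpolation=cv2.INTER_CUBIC),cv2.resize(b,(400,300),interpolation=cv2.INTER_CUBIC)]))"
```

```text
ee_pos: [0.5162, 0.0232, 0.0671]
force: [-0.2, -0.5, 0.3]
time_s: 14.55
force: [-0.4, -0.9, -1.5]
```

```bash
python3 -m handwheel '[[[0,0,0.001,0],[0,0,0,0]]]' | grep -E "ee_pos|force"; python3 -m handwheel '[[[0,0,0,0]]]' | grep force
```

```text
ee_pos: [0.5162, 0.0232, 0.066]
force: [0.2, 0.7, -0.3]
force: [0.8, 0.6, -0.4]
```

```bash
python3 -m handwheel '[[[0,0,0.001,0],[0,0,0,0]]]' | grep -E "ee_pos|force"; python3 -m handwheel '[[[0,0,0,0]]]' | grep force
```

```text
ee_pos: [0.5163, 0.0232, 0.065]
force: [-0.5, 0.2, -0.5]
force: [-0.6, -0.1, 0.6]
```

```bash
python3 -m handwheel '[[[0,0,0.001,0],[0,0,0,0]]]' | grep -E "ee_pos|force"; python3 -m handwheel '[[[0,0,0,0]]]' | grep -E "time|force"
```

```text
ee_pos: [0.5164, 0.0232, 0.0644]
force: [-3.1, 0.1, 4.4]
time_s: 15.55
force: [-2.0, 0.3, 4.6]
```

View pics/a8.png

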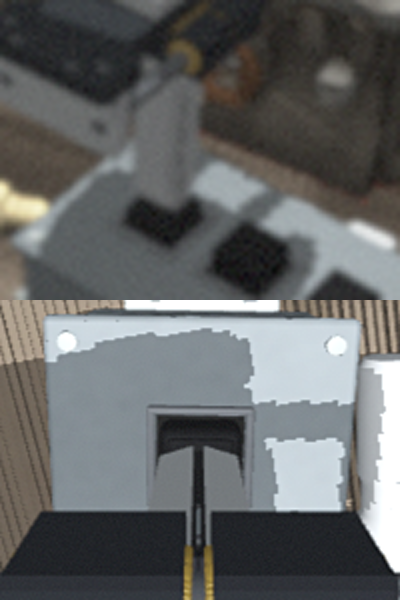

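Contact. The scene view shows the tips on key 1, and the force jumped to 4.5 N at TCP z≈0.0647. I'll average the reading to confirm it.

```bash
python3 -c "
from h import *
avg(4)"; python3 -m handwheel '[[[0,0,0.0005,0],[0,0,0,0]]]' | grep -E "ee_pos|force";  python3 -c "
from h import *
avg(3);go(1,.064)"
```

```text
avg [-2.840e+00 -2.000e-01  5.030e+00 -5.000e-02  6.100e-01 -2.000e-02
 -4.968e+01 -2.977e+01] z 0.06462 t 15.75
ee_pos: [0.5164, 0.0232, 0.0644]
force: [-2.2, 0.9, 4.6]
avg [-2.780e+00  3.100e-01  5.020e+00 -7.000e-02  5.400e-01 -2.000e-02
 -4.979e+01 -2.980e+01] z 0.06441 t 16.1
shift mm [-0.3 -0.9  0.4] turn 0.01 pos [0.5164 0.0232 0.0644] F [-3.31  0.39  5.69] tilt [ 3.13e+00  2.00e-03 -1.81e-01] t 16.1
```

Key 1 holds 5 N within about 0.5 mm, which suggests it is latched. I'll lift and tap key 2.

```bash
python3 -m handwheel '[[[0,0,-0.008,0],[0,0,-0.007,0],[0,0.025,0,0.01],[0,0.025,0,0],[0,0,0,0],[0,0,0,0],[0,0,0,0]]]' | grep -E "time|ee_pos|force"; python3 -c "
from h import *
go(2,.072)"
```

```text
time_s: 16.8
ee_pos: [0.5079, -0.0262, 0.0827]
force: [0.2, 0.1, 0.0]
shift mm [-1.3 -1.1 10.7] turn 0.001 pos [ 0.5079 -0.0262  0.0827] F [0.15 0.06 0.02] tilt [ 3.131 -0.    -0.19 ] t 16.8
```

```bash
python3 -m handwheel '[[[-0.002,-0.001,0.005,0],[0,0,0.004,0],[0,0,0,0],[0,0,0,0]]]' | grep -E "ee_pos|force"; python3 -m handwheel '[[[0,0,0.001,0],[0,0,0,0]]]' | grep -E "ee_pos|force"
```

```text
ee_pos: [0.506, -0.0229, 0.0725]
force: [-1.0, 0.1, -0.1]
ee_pos: [0.506, -0.0227, 0.0714]
force: [0.5, 0.1, 0.2]
```

```bash
python3 -m handwheel '[[[0,0,0.001,0],[0,0,0,0]]]' | grep -E "ee_pos|force"
```

```text
ee_pos: [0.5061, -0.0227, 0.0704]
force: [0.8, 0.3, 0.1]
```

```bash
python3 -m handwheel '[[[0,0,0.001,0],[0,0,0,0]]]' | grep -E "ee_pos|force"
```

```text
ee_pos: [0.5061, -0.0228, 0.0694]
force: [-0.5, 0.2, 0.8]
```

```bash
python3 -m handwheel '[[[0,0,0.001,0],[0,0,0,0]]]' | grep -E "time|ee_pos|force"
```

```text
time_s: 18.0
ee_pos: [0.5062, -0.0228, 0.0686]
force: [-1.7, -0.6, 2.6]
```

Key 2 makes contact about 4.5 mm higher than key 1 did. One more small push will confirm it, then key 3.

```bash
python3 -m handwheel '[[[0,0,0.001,0],[0,0,0,0]]]' | grep -E "time|ee_pos|force"
python3 -m handwheel '[[[0,0,-0.008,0],[0,0,-0.005,0],[0,0.025,0,0],[0,0.025,0,0],[0,0,0,0],[0,0,0,0],[0,0,0,0]]]' | grep -E "time|ee_pos|force"; python3 -c "
from h import *
go(3,.072)"
```

```text
time_s: 18.2
ee_pos: [0.5063, -0.0228, 0.0678]
force: [-1.2, 0.7, 3.8]
time_s: 18.9
ee_pos: [0.4973, -0.0725, 0.084]
force: [-0.7, 0.2, 0.2]
shift mm [ 0.2  1.4 12. ] turn 0.004 pos [ 0.4973 -0.0725  0.084 ] F [-0.67  0.16  0.19] tilt [ 3.131e+00 -2.000e-03 -1.870e-01] t 18.9
```

```bash
python3 -m handwheel '[[[0,0.001,0.006,0],[0,0,0.005,0],[0,0,0,0],[0,0,0,0]]]' | grep -E "ee_pos|force"; python3 -m handwheel '[[[0,0,0.001,0],[0,0,0,0]]]' | grep -E "ee_pos|force"
```

```text
ee_pos: [0.4972, -0.0719, 0.0717]
force: [0.2, -0.4, -0.3]
ee_pos: [0.4973, -0.0717, 0.0706]
force: [0.1, 0.1, 0.2]
```

```bash
python3 -m handwheel '[[[0,0,0.001,0],[0,0,0,0]]]' | grep -E "ee_pos|force"; python3 -m handwheel '[[[0,0,0.001,0],[0,0,0,0]]]' | grep -E "ee_pos|force"
```

```text
ee_pos: [0.4973, -0.0717, 0.0697]
force: [1.0, -1.3, 0.4]
ee_pos: [0.4975, -0.0718, 0.0688]
force: [-1.0, 0.1, 0.8]
```

```bash
python3 -m handwheel '[[[0,0,0.001,0],[0,0,0,0]]]' | grep -E "time|ee_pos|force"
```

```text
time_s: 20.1
ee_pos: [0.4976, -0.0718, 0.0681]
force: [-1.0, 0.0, 3.1]
```

Key 3 makes contact at the same height as key 2, so it is free. Next is key 4.

```bash
python3 -m handwheel '[[[0,0,0.001,0],[0,0,0,0]]]' | grep -E "time|ee_pos|force"
python3 -m handwheel '[[[0,0,-0.008,0],[0,0,-0.005,0],[0,0.025,0,0],[0,0.025,0,0],[0,0,0,0],[0,0,0,0],[0,0,0,0]]]' | grep -E "time|ee_pos|force"; python3 -c "
from h import *
go(4,.072)"
```

```text
time_s: 20.3
ee_pos: [0.4976, -0.0718, 0.0672]
force: [-1.5, 0.4, 4.0]
time_s: 21.0
ee_pos: [0.4887, -0.1215, 0.0832]
force: [0.6, 0.4, -0.1]
shift mm [-0.7  1.6 11.2] turn 0.007 pos [ 0.4887 -0.1215  0.0832] F [ 0.62  0.42 -0.09] tilt [ 3.131 -0.004 -0.184] t 21.0
```

```bash
python3 -m handwheel '[[[-0.001,0.001,0.005,0],[0,0,0.005,0],[0,0,0,0],[0,0,0,0]]]' | grep -E "ee_pos|force"; python3 -m handwheel '[[[0,0,0.001,0],[0,0,0,0]]]' | grep -E "ee_pos|force"
```

```text
ee_pos: [0.4875, -0.1208, 0.0721]
force: [-0.5, -0.6, 0.4]
ee_pos: [0.4876, -0.1206, 0.0709]
force: [-0.7, -0.4, -0.5]
```

```bash
python3 -m handwheel '[[[0,0,0.001,0],[0,0,0,0]]]' | grep -E "ee_pos|force"; python3 -m handwheel '[[[0,0,0.001,0],[0,0,0,0]]]' | grep -E "ee_pos|force"
```

```text
ee_pos: [0.4877, -0.1206, 0.0699]
force: [-0.8, -0.4, -0.2]
ee_pos: [0.4878, -0.1207, 0.069]
force: [-0.4, 0.7, -0.1]
```

```bash
python3 -m handwheel '[[[0,0,0.001,0],[0,0,0,0]]]' | grep -E "time|ee_pos|force"
```

```text
time_s: 22.2
ee_pos: [0.4879, -0.1207, 0.0683]
force: [-1.4, 0.7, 4.0]
```

Key 4 is free too, so key 1 is the latched one. I'll go back and press it down fully.

```bash
python3 -m handwheel '[[[0,0,0.001,0],[0,0,0,0]]]' | grep -E "time|ee_pos|force"
python3 -m handwheel '[[[0,0,-0.01,0],[0,0,-0.01,0],[0,-0.03,0,0.005],[0,-0.03,0,0],[0,-0.03,0,0],[0,-0.03,0,0],[0,-0.03,0,0],[0,0,0,0],[0,0,0,0],[0,0,0,0]]]' | grep -E "time|ee_pos|force"; python3 -c "
from h import *
go(1,.070)"
```

```text
time_s: 22.4
ee_pos: [0.4879, -0.1207, 0.0674]
force: [-1.6, 0.9, 3.5]
time_s: 23.4
ee_pos: [0.5179, 0.0311, 0.0936]
force: [-0.3, -0.4, -1.0]
shift mm [-0.6  6.9 23.6] turn 0.002 pos [0.5179 0.0311 0.0936] F [-0.29 -0.45 -0.96] tilt [ 3.132 -0.01  -0.189] t 23.4
```

```bash
python3 -m handwheel '[[[-0.001,0.006,0.008,0],[0,0,0.008,0],[0,0,0.008,0],[0,0,0,0],[0,0,0,0]]]' | grep -E "ee_pos|force"; python3 -c "
from h import *
go(1,.060)"
```

```text
ee_pos: [0.5152, 0.0217, 0.0671]
force: [0.1, 0.3, 0.0]
shift mm [ 0.5 -2.7  7.1] turn -0.001 pos [0.5152 0.0217 0.0671] F [0.11 0.3  0.02] tilt [ 3.131 -0.009 -0.192] t 23.9
```

```bash
python3 -m handwheel '[[[0,-0.002,0.002,0],[0,0,0,0],[0,0,0.002,0],[0,0,0,0]]]' | grep -E "ee_pos|force"; python3 -m handwheel '[[[0,0,0.002,0],[0,0,0.001,0],[0,0,0,0]]]' | grep -E "time|ee_pos|force"
```

```text
ee_pos: [0.516, 0.0237, 0.0638]
force: [-2.5, -0.9, 4.9]
time_s: 24.6
ee_pos: [0.5163, 0.0238, 0.0622]
force: [-2.6, -1.0, 6.9]
```

```bash
python3 -m handwheel '[[[0,0,0.0015,0],[0,0,0.0015,0],[0,0,0,0]]]' | grep -E "time|ee_pos|force"
```

```text
time_s: 24.9
ee_pos: [0.5165, 0.0238, 0.0608]
force: [-4.5, -0.2, 7.8]
```

```bash
python3 -m handwheel '[[[0,0,0.002,0],[0,0,0.001,0],[0,0,0,0]]]' | grep -E "time|ee_pos|force"; python3 -m handwheel '[[[0,0,-0.008,0],[0,0,-0.01,0],[0,0,-0.01,0],[0,0,0,0],[0,0,0,0]]]' | grep -E "time|ee_pos|force"; python3 -c "
from h import *
go(1,.072)"
```

```text
time_s: 25.2
ee_pos: [0.5168, 0.0238, 0.0596]
force: [-4.0, -0.4, 8.1]
time_s: 25.7
ee_pos: [0.517, 0.0245, 0.0902]
force: [-0.2, 0.6, -0.2]
shift mm [-1.   0.3 18.2] turn 0.001 pos [0.517  0.0245 0.0902] F [-0.21  0.58 -0.25] tilt [ 3.131 -0.015 -0.19 ] t 25.7
```

To verify, I'll touch key 1 lightly again. It should now make contact at about 0.069, like the others.

```bash
python3 -m handwheel '[[[-0.001,0,0.009,0],[0,0,0.009,0],[0,0,0,0],[0,0,0,0]]]' | grep -E "ee_pos|force"; python3 -m handwheel '[[[0,0,0.002,0],[0,0,0.001,0],[0,0,0,0]]]' | grep -E "ee_pos|force"; python3 -m handwheel '[[[0,0,0.001,0],[0,0,0,0]]]' | grep -E "ee_pos|force"
```

```text
ee_pos: [0.5153, 0.0245, 0.0689]
force: [-0.1, 0.1, 0.8]
ee_pos: [0.5154, 0.0245, 0.066]
force: [-2.7, -0.1, 4.6]
ee_pos: [0.5155, 0.0245, 0.0654]
force: [-3.0, -0.2, 4.4]
```

At 0.0660 it now reads 4.6 N, where there was nothing before, so key 1 is up and springy. I'll lift clear and check from the top camera.

```bash
python3 -m handwheel '[[[0,0,-0.01,0],[0,0,-0.02,0],[0,0,-0.03,0],[0,0,-0.03,0],[-0.03,0,-0.03,0],[-0.03,0,0,0],[-0.03,0,0,0],[-0.03,0,0,0],[0,0,0,0],[0,0,0,0]]]' | grep -E "time|ee_pos|force"; python3 -c "
from h import *
a=imaging.camera('scene')[150:300,250:450,::-1]
b=imaging.camera('top')[150:260,260:440,::-1]
cv2.imwrite('pics/f.png',np.vstack([cv2.resize(a,(400,300),interpolation=cv2.INTER_CUBIC),cv2.resize(b,(400,245))]))
go(1,.2)"
```

```text
time_s: 27.6
ee_pos: [0.3928, 0.0492, 0.1932]
force: [1.5, -0.4, -0.1]
shift mm [125.7   1.3  -5. ] turn 0.0 pos [0.3931 0.0491 0.1928] F [ 0.22 -0.27  0.18] tilt [ 3.132 -0.017 -0.191] t 27.7
```

View pics/f.png

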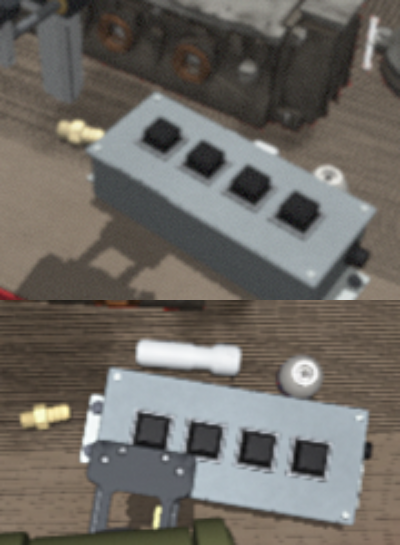

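The keys stand level. The fitting, handle and chuck are where they were: crop (45,416), (188,357) and (300,376), which match the first picture. The gripper is clear of everything.

```bash
python3 -c "
from station import ctrl
print(ctrl.hand_in())"
```

```text
the job is handed in; nothing more can be done
None
```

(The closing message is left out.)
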